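# Click the clip tray's handle upright and carry it onto the drawers

### The arm

A 6-joint arm with a two-finger parallel gripper is mounted at the origin on the work surface. World frame = base frame: x ahead of the robot, y to its left, z up, the work surface at z = 0. Lengths are in m, angles in rad, forces in N, time in s.
With the tool pointing down it reaches from about 0.425 to 0.95 m from the base axis. Payload 3.5 kg.
Tool frame: the origin (TCP) lies at the very end of the fingers, on their centre line; the grasp point (between the pads) lies 19 mm behind it; y points along the fingers, z is the direction in which the jaws open and shut, and the axes are right-handed (so a half turn about y gives the same grasp; the last joint's range is limited). The gripper opens to 85 mm and grips with 20 to 120 N. Pads are 22 mm wide; open, the fingers measure 114 mm over their backs; the gripper's body (76 mm by 85 mm) begins 54 mm behind the grasp point. The pads swing forward as they close: fully open they stand 13 mm farther back than shut.
Start: joints at [-1.475, 0.286, 1.577, -0, 1.279, -0.15], TCP at [0.164, -0.655, 0.201] pointing down, gripper open.
Joint ranges: [-2.77, 2.77], [-0.9, 2.22], [0.21, 2.48], [-1.53, 4.67], [0.24, 2.81], [-2.84, 2.84]. Speed limits (rad/s): [2.79, 2.79, 3.14, 3.14, 3.14, 3.14].

### API

Orientations are given as a unit quaternion [w, x, y, z].
In Python, from workcell import env gives the robot as it stands. The module is installed in compiled form; this text tells all that it offers.
- The arm moves only by the tool drive_tool, never from a script. Its argument "motion" is a list of rows, each an object of numbers: "x", "y", "z": the shift along the tool's x, y, z in mm; "rx", "ry", "rz": the turn, a rotation vector about the tool's x, y, z in rad; "claw": the closure, from -1 (fully open) to 1 (shut). In form: [{"x": .., "y": .., "z": .., "rx": .., "ry": .., "rz": .., "claw": ..}, ...]. A call has 1 to 20 rows; each row is the pose to reach, as a shift and turn from the pose commanded when the call began, along the tool's axes at that moment; what a row does not reach only later rows make up. A row lasts 1/12 s, in which the tool goes at most 41.7 mm and 7.16 degrees, less where a joint would pass 70% of its speed; a pose out of reach is approached as far as the arm can. A call with a gripper value outside its range is refused whole. The fingers move at their own pace and stop on an object; the grip force is fixed at half the most. Time passes only in rows, so rows that repeat a pose let the fingers close. It gives the time, the measured TCP pose, the force and the opening at its end, in the units of the state.
- env.get_state(): the state, without advancing time (a new reading comes with each control period).
- env.get_image(name): name is "side" or "top" or "wrist"; returns (picture, depth): 420x560x3 uint8, red, green, blue; 420x560 float32, m along the optical axis (not along the pixel's ray), 0 where there is no reading.
- env.get_calibration(name): a dict with "fx", "fy", "cx", "cy" (pixels), "rvec" (rotation vector, rad) and "tvec" (3), from world to camera coordinates, as OpenCV has them. Camera axes: x right, y down, z forward; pixel columns grow to the right and rows downward; lengths in m; the calibration is good to about 2 mm. A picture is of the moment at which its call begins: read the wrist's pose just before it. get_calibration takes no time and is no camera call; for the wrist camera it gives the pose at the moment of the call.
- env.finish_job(): hands the job in, once; it reports no verdict.
The state is a dict: "t": time; "q": joint angles; "qvel": joint speeds; "effort": joint torques, N m; "tool_pos": TCP position; "tool_rot": TCP orientation; "contact_force": force on the tool from outside, world axes, zero at the start; "moment": the same for the moment, N m; "opening": finger opening in m.
Only numpy, scipy, OpenCV 4.12 (cv2) and the standard library are available. Lean on these libraries where they do the work, as an engineer would, in place of code of your own. Each camera call takes 0.05 s, during which the arm holds its last target. There are 200 camera calls.

### The job

Clear the clip tray off the desk: swing its folded carry handle up until it clicks fully upright, while the tray still stands on the desk, then lift the tray by that handle and set it down gently on top of the stack of clear drawers. It should sit flat inside the raised rim, its sides parallel to those of the drawers, handle left upright and all the clips still in it. Keep the tray level on the way and leave the rabbit, the jar and the microphone where they are.

Things in the scene. Friction and masses are not known exactly. Their poses are not given: they have to be found in the camera images.
- tray: Open bare-steel clip tray, 130 mm long (its x) x 110 wide (its y) x 40 high, walls 3 mm, a cross wall at mid length; 0.7 to 1 kg in all, loose. At mid length of both long sides an ear up to 58 mm carries the pivot of the U-shaped handle, folded over the -x end; the click's housing stands out to y = +73 mm, from 11 mm up. Origin: centre of the underside; z up.
- handle (a joint): Carry handle's angle about its pivot line (along the tray's y): 0 = level, arms along the tray's -x; 1.571 = upright, at its stop. Starts at 0.15 to 0.50; friction keeps it where it is left. Raising it takes 0.5 N at the bar, up to 1.6 N from 0.85 on where it climbs a sprung ball; let go past about 1.45 it clicks to the stop by itself and is held (1.2 N unseats it). Short of that it is not seated.
- handle_grip (a point): Middle of the handle's bar, on its axis, 105 mm from the pivot line; turns with the handle. The bar: a round black sleeve 14 mm in diameter, 110 long, turning freely on its rod along the tray's y, between flat steel arms at y = +-61 mm. Folded, it is 27 to 39 mm beyond the tray's end wall and 60 to 97 mm above the desk; upright, 151 mm above the tray's underside, over its centre.
- handle_pivot (a point): Middle of the handle's pivot line, over the tray's centre, 46 mm above its underside; moves with the tray.
- drawers: Stack of three clear plastic drawers, 200 mm deep (its x) x 170 mm wide (its y) x 150 mm high, fixed on the desk. The drawer fronts with their small pull lips face its -x. Origin: centre of its underside, on the desk.
- drawers_top (a point): Centre of the stack's flat top, 150 mm above the desk, where the tray is to stand; axes as the stack's. The top has a raised rim 8 mm high and 6 mm thick all round, leaving a flat 188 mm (x) by 158 mm (y) inside.
- clip_1: Black binder clip, 32 mm long, 15 mm wide, 22 mm high, loose in the tray, standing on its spine. Origin: centre of its spine (underside).
- clip_2: Black binder clip, 32 mm long, 15 mm wide, 22 mm high, loose in the tray, standing on its spine. Origin: centre of its spine (underside).
- clip_3: Black binder clip, 32 mm long, 15 mm wide, 22 mm high, loose in the tray, standing on its spine. Origin: centre of its spine (underside).
- clip_4: Black binder clip, 32 mm long, 15 mm wide, 22 mm high, loose in the tray, standing on its spine. Origin: centre of its spine (underside).
- rabbit: White ceramic figurine of a sitting rabbit, 72 mm across, 130 mm high; loose; a bystander. Origin: centre of its underside.
- jar: Red plastic screw-top jar, 76 mm in diameter, 90 mm high; loose; a bystander. Origin: centre of its underside.
- microphone: Silver aluminium microphone clamped upright on a short stand with a round dark foot 104 mm in diameter, 174 mm high; loose; a bystander. Origin: centre of its underside.

How it is judged:
By the outcome, as a careful person would: the job done as asked, in the order asked, and still so for the second after the job is handed in, with the robot touching nothing.
It also fails if it takes over 51 s, if anything falls off the work surface, if the arm or the gripper's body presses on something with over 40 N, if the wrist force passes 120 N, or if a joint passes its speed limit or range.

## Working session

There is one attempt and no reset: what is moved stays moved. The work goes in short steps, Python scripts to look and compute and a tool call to move; the robot and the scene stay as the last step left them, time stands still between calls to the robot, and variables do not carry over. Pictures are saved under pics/ and viewed, about 8 in all and at most 12, crops included, and the job is handed in when it is done.

Besides the shell and the picture viewer there is one more tool, called after "Call:" in YAML: its name, and indented under it one key for each argument. drive_tool: Moves the arm, as the interface text tells. Its arguments: {"type":"object","properties":{"motion":{"type":"array","items":{"type":"object","properties":{"x":{"type":"number"},"y":{"type":"number"},"z":{"type":"number"},"rx":{"type":"number"},"ry":{"type":"number"},"rz":{"type":"number"},"claw":{"type":"number"}}}}},"required":["motion"]}

```bash
mkdir -p pics
cat > h.py <<'E'
import numpy as np, cv2
from workcell import env
from scipy.spatial.transform import Rotation as R
def cap(n,f=None):
    c=env.get_calibration(n); im,d=env.get_image(n)
    if f: cv2.imwrite('pics/'+f,im[:,:,::-1])
    return im,d,c
def cloud(d,c):
    v,u=np.mgrid[:d.shape[0],:d.shape[1]]
    p=np.stack([(u-c['cx'])/c['fx']*d,(v-c['cy'])/c['fy']*d,d],-1)
    Rm=cv2.Rodrigues(np.array(c['rvec'],float))[0]
    return (p-np.array(c['tvec']).reshape(3))@Rm
def ray(u,v,c,z):
    Rm=cv2.Rodrigues(np.array(c['rvec'],float))[0]; o=-Rm.T@np.array(c['tvec']).reshape(3)
    w=Rm.T@np.array([(u-c['cx'])/c['fx'],(v-c['cy'])/c['fy'],1]); return o+w*(z-o[2])/w[2]
E
python3 - <<'E'
from h import *
for n in('top','side'):
    im,d,c=cap(n); np.savez(n+'.npz',im=im,d=d)
    import pickle; pickle.dump(c,open(n+'.pkl','wb'))
    Rm=cv2.Rodrigues(np.array(c['rvec'],float))[0]; print(n,c['fx'],-Rm.T@np.array(c['tvec']).reshape(3),Rm[2])
    cv2.imwrite(f'pics/{n}0.png',cv2.resize(im[:,:,::-1],(784,588)))
s=env.get_state(); print(s); print(R.from_quat(np.roll(s['tool_rot'],-1)).as_matrix())
E
```

```text
top 454.84541509224044 [0.48624215 0.01768116 1.2281938 ] [ 0.10586052 -0.01855803 -0.9942078 ]
side 397.63124652216277 [0.44982047 0.84845331 0.88535663] [ 0.12689501 -0.71771486 -0.68467733]
{'t': 0.1, 'q': array([-1.47497468e+00,  2.87107150e-01,  1.57803891e+00, -6.67634498e-06,
        1.27862947e+00, -1.49980140e-01]), 'qvel': array([-6.69863333e-04, -2.80710324e-03, -4.74444514e-03, -3.22543096e-05,
       -5.39214773e-04, -6.98450435e-04]), 'effort': array([ 1.87075457e-03, -4.07294261e+01, -2.93697077e+01, -4.55002657e-05,
        3.42008367e-03,  1.34817213e-05]), 'tool_pos': array([ 0.16422556, -0.65402598,  0.19936104]), 'tool_rot': array([ 0.08670471, -0.08666743,  0.70254425, -0.70100116]), 'contact_force': array([-0.64482909,  0.93535574,  0.2546654 ]), 'moment': array([0.03834325, 0.04757577, 0.0069857 ]), 'opening': 0.08523156838096811}
[[-9.69942100e-01 -2.15210856e-04  2.43335730e-01]
 [-2.43335615e-01  2.17224997e-03 -9.69939720e-01]
 [-3.19844475e-04 -9.99997618e-01 -2.15932516e-03]]
```

View pics/top0.png

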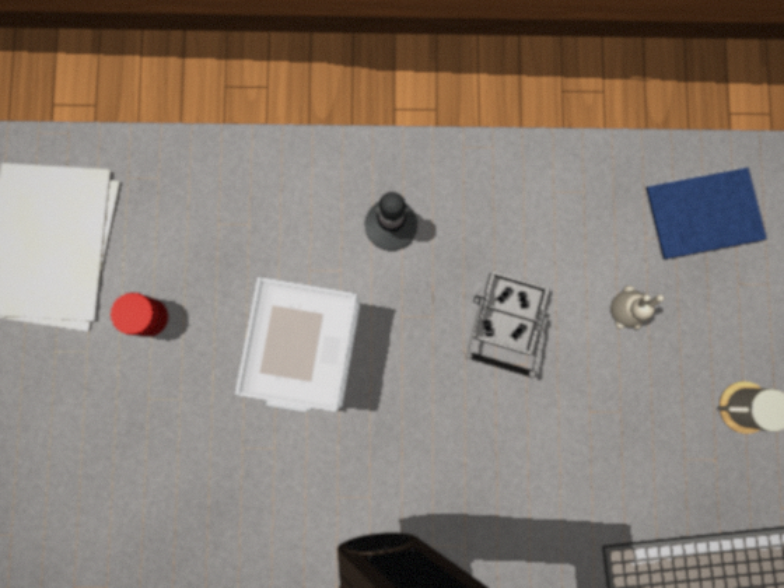

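View pics/side0.png

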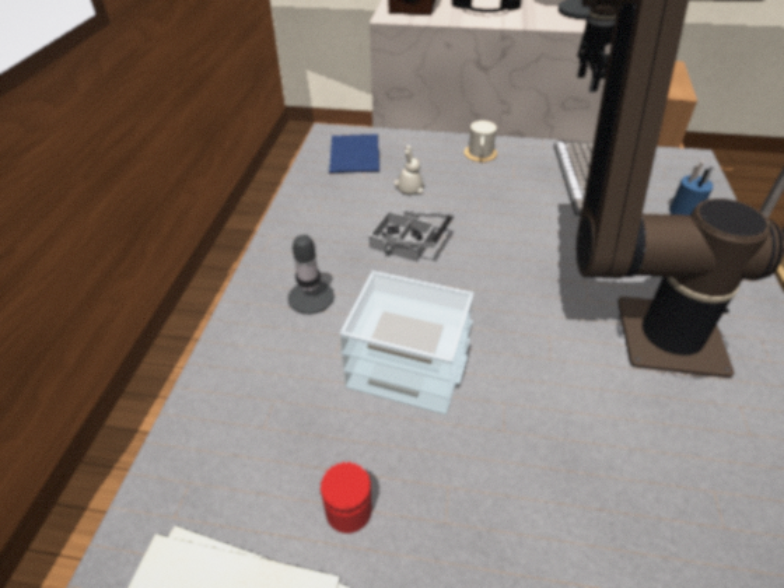

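The top view shows the tray at about (515,325) of the enlarged picture, with its handle bar on the robot's side from (472,358) to (533,374). The drawers are at (297,345) with their lip toward the robot, the microphone at (391,220), the rabbit at (635,307) and the jar at (140,315). The side view agrees.

Run:
```python
from h import *; import pickle
D=np.load('top.npz'); im,d=D['im'],D['d']; c=pickle.load(open('top.pkl','rb'))
P=cloud(d,c); z=P[...,2]
def box(m,n):
    p=P[m]; r=cv2.minAreaRect(p[:,:2].astype(np.float32)); print(n,m.sum(),np.round(p.mean(0),4),np.round(np.percentile(p[:,2],[5,50,95]),3),r)
M=np.zeros_like(z,bool)
def roi(u0,u1,v0,v1): m=M.copy(); m[v0:v1,u0:u1]=1; return m
t=roi(325,405,188,275)&(d>0)
box(t&(z>.03)&(z<.048),'tray wall'); box(t&(z>.062),'tray hi')
dark=im.max(2)<50
b=roi(330,390,245,272)&dark&(z>.04); box(b,'bar')
dr=roi(160,265,190,295)&(d>0)
for a,e in((.10,.146),(.146,.154),(.154,.17)): box(dr&(z>a)&(z<e),('dr',a))
# rim corners by ray at z=.158 (outer corners in picture)
for u,v in((258,278),(358,293),(342,411),(238,396)): print(np.round(ray(u/1.4,v/1.4,c,.158),3))
for u,v in((493,275),(550,290),(472,358),(533,374)): print(np.round(ray(u/1.4,v/1.4,c,.04),3))
x=im[170:290,310:430]; cv2.imwrite('pics/c.png',np.hstack([cv2.resize(x[:,:,::-1],(480,480),interpolation=cv2.INTER_CUBIC)]))
```

```text
tray wall 452 [ 0.598  -0.2261  0.0404] [0.033 0.041 0.046] ((0.5988606214523315, -0.2206311672925949), (0.1324412226676941, 0.1333359032869339), 73.7721176147461)
tray hi 335 [ 0.5053 -0.1999  0.075 ] [0.065 0.076 0.08 ] ((0.5353606939315796, -0.20840099453926086), (0.12642772495746613, 0.09072340279817581), 73.69934844970703)
bar 134 [ 0.4994 -0.1948  0.0864] [0.074 0.078 0.081] ((0.500670850276947, -0.11486512422561646), (0.26457998156547546, 0.03323039785027504), 89.05393981933594)
('dr', 0.1) 270 [0.4803 0.1408 0.1347] [0.107 0.138 0.146] ((0.5246320366859436, 0.15867742896080017), (0.16522888839244843, 0.21080529689788818), 80.83938598632812)
('dr', 0.146) 5115 [0.5303 0.1609 0.1504] [0.147 0.15  0.153] ((0.5300799608230591, 0.1597089171409607), (0.16908863186836243, 0.19861134886741638), 80.61814880371094)
('dr', 0.154) 1041 [0.5289 0.1616 0.1577] [0.154 0.158 0.161] ((0.5308608412742615, 0.16039502620697021), (0.17045478522777557, 0.20019687712192535), 80.85820770263672)
[0.641 0.227 0.158]
[0.616 0.058 0.158]
[0.419 0.082 0.158]
[0.443 0.255 0.158]
[ 0.667 -0.192  0.04 ]
[ 0.639 -0.3    0.04 ]
[ 0.51  -0.151  0.04 ]
[ 0.481 -0.265  0.04 ]
```

View pics/c.png

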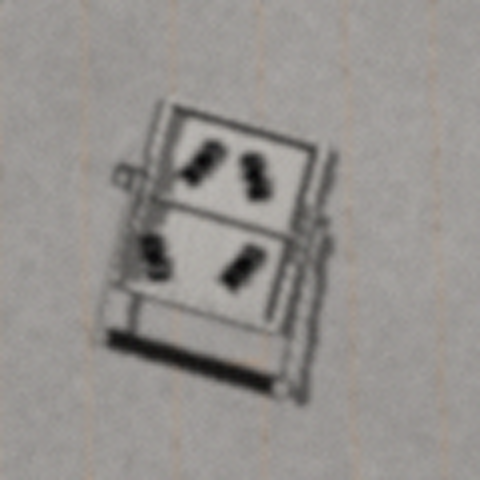

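The tray wall outline is 130 mm long with its x axis at -16.3°, and the drawers' rim is 200 x 170 mm at z=158, which matches the given sizes. The bar is near (0.499,-0.197) at z≈0.072. I'm moving above the bar and will look with the wrist camera.

Call:
drive_tool:
  motion:
    - {"x": -110, "z": -90, "ry": -0.3, "claw": 0}
    - {"x": -218, "z": -181, "ry": -0.52, "claw": 0}
    - {"x": -436, "z": -362, "ry": -1.04, "claw": 0}
    - {"x": -436, "z": -362, "ry": -1.04, "claw": 0}
    - {"x": -436, "z": -362, "ry": -1.04, "claw": 0}
    - {"x": -436, "z": -362, "ry": -1.04, "claw": 0}
    - {"x": -436, "z": -362, "ry": -1.04, "claw": 0}
    - {"x": -436, "z": -362, "ry": -1.04, "claw": 0}
    - {"x": -436, "z": -362, "ry": -1.04, "claw": 0}
    - {"x": -436, "z": -362, "ry": -1.04, "claw": 0}
    - {"x": -436, "z": -362, "ry": -1.04, "claw": 0}
    - {"x": -436, "z": -362, "ry": -1.04, "claw": 0}
    - {"x": -436, "z": -362, "ry": -1.04, "claw": 0}
    - {"x": -436, "z": -362, "ry": -1.04, "claw": 0}
    - {"x": -436, "z": -362, "ry": -1.04, "claw": 0}
    - {"x": -436, "z": -362, "ry": -1.04, "claw": 0}
    - {"x": -436, "z": -362, "ry": -1.04, "claw": 0}
    - {"x": -436, "z": -362, "ry": -1.04, "claw": 0}

```text
validation failed for argument at $.mo...
```

Run:
```python
from h import *; import pickle
s=env.get_state(); print(s['t'],s['tool_pos'],s['opening'],s['contact_force'],s['q']); print(R.from_quat(np.roll(s['tool_rot'],-1)).as_matrix().round(3))
im,d,c=cap('wrist','w1.png'); np.savez('w1.npz',im=im,d=d); pickle.dump(c,open('w1.pkl','wb'))
P=cloud(d,c); z=P[...,2]; m=(im.max(2)<50)&(z>.06)&(z<.11)&(d>0); 
print(m.sum(),np.median(P[m],0))
```

```text
0.1 [ 0.16422556 -0.65402598  0.19936104] 0.08523156838096811 [-0.64482909  0.93535574  0.2546654 ] [-1.47497468e+00  2.87107150e-01  1.57803891e+00 -6.67634498e-06
  1.27862947e+00 -1.49980140e-01]
[[-0.97  -0.     0.243]
 [-0.243  0.002 -0.97 ]
 [-0.    -1.    -0.002]]
2 [-0.12812398 -0.48541809  0.07585537]
```

View pics/w1.png

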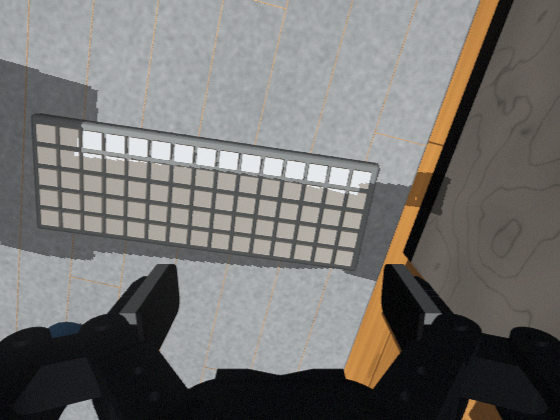

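The call was refused, probably because every field is required. The wrist picture shows only the keyboard, with the fingers at the bottom. I'm resending with full rows.

Call:
drive_tool:
  motion:
    - {"x": -110, "y": 0, "z": -90, "rx": 0, "ry": -0.3, "rz": 0, "claw": 0}
    - {"x": -218, "y": 0, "z": -181, "rx": 0, "ry": -0.52, "rz": 0, "claw": 0}
    - {"x": -436, "y": 0, "z": -362, "rx": 0, "ry": -1.04, "rz": 0, "claw": 0}
    - {"x": -436, "y": 0, "z": -362, "rx": 0, "ry": -1.04, "rz": 0, "claw": 0}
    - {"x": -436, "y": 0, "z": -362, "rx": 0, "ry": -1.04, "rz": 0, "claw": 0}
    - {"x": -436, "y": 0, "z": -362, "rx": 0, "ry": -1.04, "rz": 0, "claw": 0}
    - {"x": -436, "y": 0, "z": -362, "rx": 0, "ry": -1.04, "rz": 0, "claw": 0}
    - {"x": -436, "y": 0, "z": -362, "rx": 0, "ry": -1.04, "rz": 0, "claw": 0}
    - {"x": -436, "y": 0, "z": -362, "rx": 0, "ry": -1.04, "rz": 0, "claw": 0}
    - {"x": -436, "y": 0, "z": -362, "rx": 0, "ry": -1.04, "rz": 0, "claw": 0}
    - {"x": -436, "y": 0, "z": -362, "rx": 0, "ry": -1.04, "rz": 0, "claw": 0}
    - {"x": -436, "y": 0, "z": -362, "rx": 0, "ry": -1.04, "rz": 0, "claw": 0}
    - {"x": -436, "y": 0, "z": -362, "rx": 0, "ry": -1.04, "rz": 0, "claw": 0}
    - {"x": -436, "y": 0, "z": -362, "rx": 0, "ry": -1.04, "rz": 0, "claw": 0}
    - {"x": -436, "y": 0, "z": -362, "rx": 0, "ry": -1.04, "rz": 0, "claw": 0}
    - {"x": -436, "y": 0, "z": -362, "rx": 0, "ry": -1.04, "rz": 0, "claw": 0}
    - {"x": -436, "y": 0, "z": -362, "rx": 0, "ry": -1.04, "rz": 0, "claw": 0}
    - {"x": -436, "y": 0, "z": -362, "rx": 0, "ry": -1.04, "rz": 0, "claw": 0}

```text
t: 1.65
tool_pos: [0.4985, -0.1983, 0.2004]
tool_rot: [0.423, -0.424, 0.566, -0.566]
contact_force: [-0.7, 0.1, 0.1]
opening: 0.0424
```

Run:
```python
from h import *; import pickle
s=env.get_state(); print(s['t'],s['tool_pos'],s['q']); print(R.from_quat(np.roll(s['tool_rot'],-1)).as_matrix().round(3))
im,d,c=cap('wrist','w2.png'); np.savez('w2.npz',im=im,d=d); pickle.dump(c,open('w2.pkl','wb'))
P=cloud(d,c); z=P[...,2]; m=(im.max(2)<60)&(z>.055)&(z<.11)&(d>0)
print(m.sum(),np.median(P[m],0))
q=P[m]; print(cv2.minAreaRect(q[:,:2].astype(np.float32)),np.percentile(q[:,2],[5,50,95]))
Rm=cv2.Rodrigues(np.array(c['rvec'],float))[0]; print(-Rm.T@np.array(c['tvec']).reshape(3),Rm[2])
```

```text
1.65 [ 0.4985263  -0.19827625  0.20043955] [-5.67561586e-01 -1.97156683e-02  1.91634895e+00 -3.49898868e-04
  1.24530191e+00 -2.81208455e-01]
[[-0.282 -0.     0.959]
 [-0.959 -0.    -0.282]
 [ 0.    -1.    -0.   ]]
1679 [ 0.49988551 -0.19000174  0.0770029 ]
((0.5498456954956055, -0.2092304229736328), (0.10875137150287628, 0.11926634609699249), 74.6249008178711) [0.07408522 0.0770029  0.07862772]
[ 0.51850069 -0.12808962  0.37432616] [-0.08092611 -0.27263259 -0.95870873]
```

View pics/w2.png

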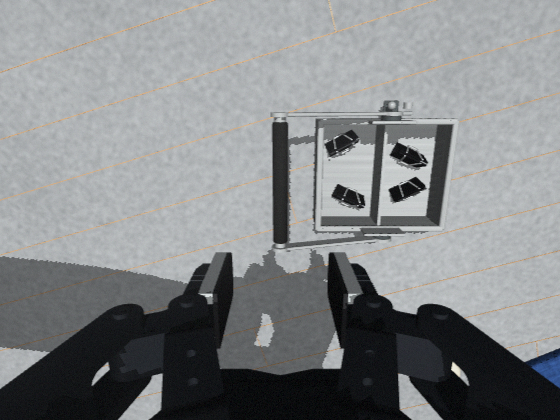

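The wrist picture shows the bar as a dark vertical sleeve at columns 274–287, rows 122–243. The tray rim runs from (317,120) to (455,120) and down to (445,230), the four clips are inside, and the click housing is at (392,106).

Run:
```python
from h import *; import pickle
D=np.load('w2.npz'); im,d=D['im'],D['d']; c=pickle.load(open('w2.pkl','rb')); P=cloud(d,c); z=P[...,2]
m=np.zeros(z.shape,np.uint8); m[110:250,262:300]=1
b=(m>0)&(im.max(2)<60)&(z>.06); q=P[b]
r=cv2.minAreaRect(q[:,:2].astype(np.float32)); zt=np.percentile(q[:,2],95); print('bar',b.sum(),r,np.median(q,0),zt)
top=zt  # pixel rays at the axis height give the silhouette midline
vv,uu=np.nonzero(b); A=np.array([ray(u,v,c,zt-.007) for u,v in zip(uu,vv)])
r=cv2.minAreaRect(A[:,:2].astype(np.float32)); print('bar by rays',r)
w=np.zeros(z.shape,bool); w[95:245,305:470]=1
t=w&(z>.036)&(z<.043); p=P[t][:,:2]; yaw=np.deg2rad(-16.3)
for yw in(yaw,):
    X=np.array([np.cos(yw),np.sin(yw)]); Y=np.array([-X[1],X[0]]); a=p@X; e=p@Y
    print('x',np.percentile(a,[0.5,1,50,99,99.5]),'y',np.percentile(e,[.5,1,5,50,95,99,99.5]),'bar x,y',(np.array(r[0])@X,np.array(r[0])@Y))
print(cv2.minAreaRect(p.astype(np.float32)))
# rim line of the two long walls and end walls
cs=np.array([[317,119],[456,121],[444,231],[318,231]]); C=np.array([ray(u,v,c,.04)[:2] for u,v in cs]); print(C.round(4)); print(C.mean(0))
for i in range(4):
    v=C[(i+1)%4]-C[i]; print(np.linalg.norm(v).round(4),np.rad2deg(np.arctan2(v[1],v[0])).round(2))
```

```text
bar 1679 ((0.500816822052002, -0.18768303096294403), (0.12432249635457993, 0.012308242730796337), 73.22068786621094) [ 0.49988551 -0.18946897  0.0770151 ] 0.07866925325381521
bar by rays ((0.4982735514640808, -0.19621922075748444), (0.1111193597316742, 0.012444780208170414), 73.22990417480469)
x [0.56844034 0.56849532 0.64038327 0.70084168 0.70111786] y [-0.10290372 -0.10272558 -0.10148052 -0.0373448   0.00817176  0.00896038
  0.01513621] bar x,y (np.float64(0.5333177944635001), np.float64(-0.04848344863858467))
((0.5982465744018555, -0.21675658226013184), (0.12646350264549255, 0.13385897874832153), 74.03730010986328)
[[ 0.5477 -0.1517]
 [ 0.6725 -0.1905]
 [ 0.6448 -0.2973]
 [ 0.5202 -0.2605]]
[ 0.59629485 -0.22500174]
0.1307 -17.24
0.1103 -104.57
0.1299 163.57
0.1122 75.83
```

The tray rim measures 130 x 111 mm and the bar 111 mm long. The bar axis is at (0.498,-0.196,0.072), which puts the handle at about 0.25 rad with a horizontal arm of 101.7 mm. All of this is consistent, so I'm going down to grip.

Call:
drive_tool:
  motion:
    - {"x": -2, "y": 40, "z": -1, "rx": 0, "ry": 0, "rz": 0, "claw": 0}
    - {"x": -2, "y": 80, "z": -1, "rx": 0, "ry": 0, "rz": 0, "claw": 0}
    - {"x": -2, "y": 110, "z": -1, "rx": 0, "ry": 0, "rz": 0, "claw": 0}
    - {"x": -2, "y": 130, "z": -1, "rx": 0, "ry": 0, "rz": 0, "claw": 0}
    - {"x": -2, "y": 142, "z": -1, "rx": 0, "ry": 0, "rz": 0, "claw": 0}
    - {"x": -2, "y": 147, "z": -1, "rx": 0, "ry": 0, "rz": 0, "claw": 0}
    - {"x": -2, "y": 147, "z": -1, "rx": 0, "ry": 0, "rz": 0, "claw": 0}
    - {"x": -2, "y": 147, "z": -1, "rx": 0, "ry": 0, "rz": 0, "claw": 0}

```text
t: 2.37
tool_pos: [0.4995, -0.1963, 0.055]
tool_rot: [-0.424, 0.423, -0.565, 0.567]
contact_force: [0.5, 0.2, 0.2]
opening: 0.0426
```

Call:
drive_tool:
  motion:
    - {"x": 0, "y": 0, "z": 0, "rx": 0, "ry": 0, "rz": 0, "claw": 0.4}
    - {"x": 0, "y": 0, "z": 0, "rx": 0, "ry": 0, "rz": 0, "claw": 0.5}
    - {"x": 0, "y": 0, "z": 0, "rx": 0, "ry": 0, "rz": 0, "claw": 0.6}
    - {"x": 0, "y": 0, "z": 0, "rx": 0, "ry": 0, "rz": 0, "claw": 0.7}
    - {"x": 0, "y": 0, "z": 0, "rx": 0, "ry": 0, "rz": 0, "claw": 1}
    - {"x": 0, "y": 0, "z": 0, "rx": 0, "ry": 0, "rz": 0, "claw": 1}
    - {"x": 0, "y": 0, "z": 0, "rx": 0, "ry": 0, "rz": 0, "claw": 1}
    - {"x": 0, "y": 0, "z": 0, "rx": 0, "ry": 0, "rz": 0, "claw": 1}

```text
t: 3.03
tool_pos: [0.4987, -0.1952, 0.0536]
tool_rot: [0.424, -0.424, 0.566, -0.566]
contact_force: [-0.4, -0.3, -0.1]
opening: -0.0001
```

The fingers shut fully, so the bar was missed. I'm looking.

Run:
```python
from h import *; import pickle
s=env.get_state(); print(s)
im,d,c=cap('wrist','w3.png')
a,d2,c2=cap('side')
cv2.imwrite('pics/w3.png',np.hstack([cv2.resize(im[40:300,200:480,::-1],(400,371)),cv2.resize(a[120:220,250:350,::-1],(371,371),interpolation=cv2.INTER_CUBIC)]))
np.savez('w3.npz',im=im,d=d); pickle.dump(c,open('w3.pkl','wb'))
```

```text
{'t': 3.0333, 'q': array([-5.62702467e-01,  1.54508427e-01,  2.02534446e+00, -1.01872551e-05,
        9.61834744e-01, -2.77777208e-01]), 'qvel': array([ 0.00057802, -0.00057202,  0.001773  , -0.00124575,  0.00035026,
       -0.00054774]), 'effort': array([ 4.87507947e-03, -3.09326255e+01, -2.47522831e+01, -8.10648999e-05,
        2.44182684e-04, -1.39690393e-06]), 'tool_pos': array([ 0.49865909, -0.19522434,  0.05360303]), 'tool_rot': array([ 0.42393096, -0.42396046,  0.56595436, -0.56589374]), 'contact_force': array([-0.38048764, -0.28214971, -0.05637069]), 'moment': array([-0.01442577, -0.01604975, -0.00747261]), 'opening': -9.590282199730192e-05}
```

View pics/w3.png

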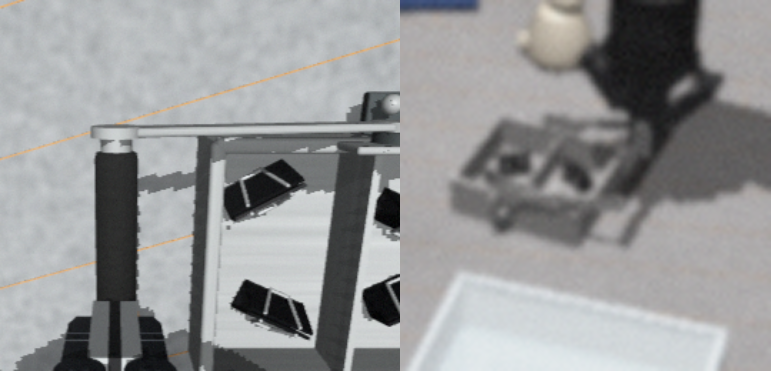

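Run:
```python
from h import *; import pickle
D=np.load('w3.npz'); im,d=D['im'],D['d']; c=pickle.load(open('w3.pkl','rb')); P=cloud(d,c)
for v in(160,200,230,245,250,255,262,270,280,290): 
    print(v,[tuple((P[v,u]*1000).round().astype(int)) for u in (262,270,276,281,286,292,300)])
```

```text
160 [(np.int64(497), np.int64(-156), np.int64(1)), (np.int64(508), np.int64(-147), np.int64(77)), (np.int64(510), np.int64(-147), np.int64(78)), (np.int64(512), np.int64(-148), np.int64(78)), (np.int64(514), np.int64(-149), np.int64(77)), (np.int64(517), np.int64(-150), np.int64(75)), (np.int64(521), np.int64(-163), np.int64(0))]
200 [(np.int64(489), np.int64(-182), np.int64(2)), (np.int64(502), np.int64(-165), np.int64(75)), (np.int64(505), np.int64(-164), np.int64(79)), (np.int64(507), np.int64(-165), np.int64(78)), (np.int64(509), np.int64(-166), np.int64(78)), (np.int64(512), np.int64(-167), np.int64(75)), (np.int64(514), np.int64(-190), np.int64(1))]
230 [(np.int64(482), np.int64(-203), np.int64(0)), (np.int64(498), np.int64(-178), np.int64(75)), (np.int64(501), np.int64(-178), np.int64(78)), (np.int64(503), np.int64(-179), np.int64(78)), (np.int64(505), np.int64(-180), np.int64(78)), (np.int64(508), np.int64(-181), np.int64(75)), (np.int64(508), np.int64(-211), np.int64(1))]
245 [(np.int64(479), np.int64(-214), np.int64(0)), (np.int64(496), np.int64(-185), np.int64(77)), (np.in
[... 1552 characters left out ...]
), np.int64(100))]
280 [(np.int64(495), np.int64(-182), np.int64(115)), (np.int64(498), np.int64(-183), np.int64(114)), (np.int64(500), np.int64(-184), np.int64(115)), (np.int64(501), np.int64(-185), np.int64(114)), (np.int64(503), np.int64(-185), np.int64(115)), (np.int64(505), np.int64(-185), np.int64(115)), (np.int64(507), np.int64(-190), np.int64(108))]
290 [(np.int64(495), np.int64(-182), np.int64(123)), (np.int64(498), np.int64(-183), np.int64(122)), (np.int64(500), np.int64(-184), np.int64(121)), (np.int64(502), np.int64(-184), np.int64(123)), (np.int64(503), np.int64(-184), np.int64(123)), (np.int64(505), np.int64(-185), np.int64(122)), (np.int64(508), np.int64(-185), np.int64(124))]
```

Run:
```python
from h import *; import pickle
for n in('w2','w3'):
    D=np.load(n+'.npz'); im,d=D['im'],D['d']; c=pickle.load(open(n+'.pkl','rb')); P=cloud(d,c)
    m=(d>0)&(d<.27 if n=='w2' else d<.26); m[:240]=False
    for lo in np.arange(.05,.26,.01):
        k=m&(P[...,2]>=lo)&(P[...,2]<lo+.01)
        if k.sum()>15: q=P[k]; vv,uu=np.nonzero(k); print(n,round(lo,3),k.sum(),np.round(np.r_[q.min(0)[:2],q.max(0)[:2]],3),uu.min(),uu.max(),vv.min(),vv.max())
```

```text
w2 0.23 283 [ 0.468 -0.214  0.528 -0.179] 202 345 252 300
w2 0.24 963 [ 0.466 -0.214  0.533 -0.179] 193 367 253 312
w2 0.25 1219 [ 0.466 -0.214  0.533 -0.179] 185 373 264 329
w3 0.05 982 [ 0.562 -0.286  0.601 -0.268] 418 493 321 344
w3 0.07 649 [ 0.477 -0.257  0.507 -0.183] 267 294 240 373
w3 0.08 30 [ 0.48  -0.253  0.507 -0.182] 265 294 251 372
w3 0.09 574 [ 0.487 -0.192  0.513 -0.182] 247 312 251 272
w3 0.1 812 [ 0.487 -0.192  0.513 -0.182] 245 315 260 284
w3 0.11 756 [ 0.487 -0.192  0.513 -0.181] 242 317 272 292
w3 0.12 1468 [ 0.473 -0.206  0.526 -0.175] 189 360 286 347
w3 0.13 4965 [ 0.459 -0.213  0.537 -0.173] 151 407 294 376
w3 0.14 7979 [ 0.458 -0.213  0.545 -0.17 ] 110 453 317 402
w3 0.15 10711 [ 0.449 -0.212  0.553 -0.168] 55 508 325 419
w3 0.16 14171 [ 0.443 -0.208  0.559 -0.166] 0 559 348 419
w3 0.17 8204 [ 0.446 -0.2    0.557 -0.165] 0 559 380 419
w3 0.18 240 [ 0.486 -0.181  0.521 -0.17 ] 173 385 414 419
```

The depth image shows the shut fingertips at z≈0.09, still above the bar (top 0.078), while the reported TCP is at 0.054. The real tips are therefore about 35 mm short of the reported TCP. I'll open a little, descend in steps and watch the force.

Call:
drive_tool:
  motion:
    - {"x": 0, "y": 0, "z": 0, "rx": 0, "ry": 0, "rz": 0, "claw": 0.3}
    - {"x": 0, "y": 0, "z": 0, "rx": 0, "ry": 0, "rz": 0, "claw": 0.3}
    - {"x": 0, "y": 0, "z": 0, "rx": 0, "ry": 0, "rz": 0, "claw": 0.3}
    - {"x": 0, "y": 0, "z": 0, "rx": 0, "ry": 0, "rz": 0, "claw": 0.3}
    - {"x": 0, "y": 6, "z": 0, "rx": 0, "ry": 0, "rz": 0, "claw": 0.3}
    - {"x": 0, "y": 12, "z": 0, "rx": 0, "ry": 0, "rz": 0, "claw": 0.3}
    - {"x": 0, "y": 18, "z": 0, "rx": 0, "ry": 0, "rz": 0, "claw": 0.3}
    - {"x": 0, "y": 22, "z": 0, "rx": 0, "ry": 0, "rz": 0, "claw": 0.3}
    - {"x": 0, "y": 22, "z": 0, "rx": 0, "ry": 0, "rz": 0, "claw": 0.3}

```text
t: 3.88
tool_pos: [0.4976, -0.1946, 0.0299]
tool_rot: [0.424, -0.424, 0.567, -0.565]
contact_force: [0.3, 0.2, 0.5]
opening: 0.0297
```

Run:
```python
from h import *; import pickle
s=env.get_state(); print(s['tool_pos'],s['contact_force'],s['opening'])
im,d,c=cap('wrist'); P=cloud(d,c); np.savez('w4.npz',im=im,d=d); pickle.dump(c,open('w4.pkl','wb'))
m=(d>0)&(d<.27); m[:240]=False
for lo in np.arange(.04,.13,.01):
    k=m&(P[...,2]>=lo)&(P[...,2]<lo+.01)&(P[...,0]<.535)
    if k.sum()>15: q=P[k]; vv,uu=np.nonzero(k); print(round(lo,3),k.sum(),np.round(np.r_[q.min(0)[:2],q.max(0)[:2]],3),uu.min(),uu.max(),vv.min(),vv.max())
a,d2,c2=cap('side'); P2=cloud(d2,c2); np.savez('s4.npz',im=a,d=d2)
k=(d2>0)&(np.abs(P2[...,0]-.5)<.06)&(np.abs(P2[...,1]+.195)<.04)&(P2[...,2]>.02)
print(np.round(np.percentile(P2[k][:,2],[0,1,5,20]),3))
cv2.imwrite('pics/w4.png',np.hstack([cv2.resize(im[40:420,150:480,::-1],(400,460)),cv2.resize(a[130:210,270:340,::-1],(400,457),interpolation=cv2.INTER_CUBIC)[:460] if 0 else cv2.resize(a[130:210,270:340,::-1],(400,460),interpolation=cv2.INTER_CUBIC)]))
```

```text
[ 0.49760288 -0.1946357   0.02992526] [0.30472731 0.21953816 0.48069324] 0.02973247940630727
0.04 355 [ 0.529 -0.228  0.535 -0.199] 351 362 240 292
0.06 382 [ 0.473 -0.271  0.534 -0.177] 218 394 251 387
0.07 5083 [ 0.471 -0.24   0.526 -0.173] 209 350 240 374
0.08 1100 [ 0.471 -0.209  0.526 -0.177] 203 356 265 327
0.09 1618 [ 0.471 -0.209  0.526 -0.177] 201 358 277 345
0.1 1938 [ 0.456 -0.207  0.535 -0.169] 130 393 291 350
0.11 7190 [ 0.446 -0.216  0.535 -0.168] 101 419 300 397
0.12 4209 [ 0.447 -0.218  0.535 -0.167] 65 434 324 419
[0.02  0.027 0.07  0.119]
```

View pics/w4.png

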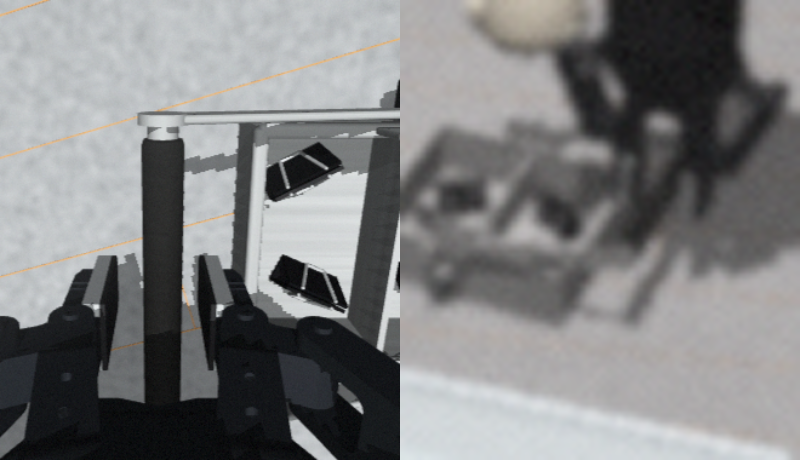

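The fingers now straddle the bar (bar centred at crop column 164, pads at 118 and 208), with the tips at z≈0.062. I'll go 8 mm lower and close.

Call:
drive_tool:
  motion:
    - {"x": 0, "y": 4, "z": 0, "rx": 0, "ry": 0, "rz": 0, "claw": 0.3}
    - {"x": 0, "y": 8, "z": 0, "rx": 0, "ry": 0, "rz": 0, "claw": 0.3}
    - {"x": 0, "y": 8, "z": 0, "rx": 0, "ry": 0, "rz": 0, "claw": 0.5}
    - {"x": 0, "y": 8, "z": 0, "rx": 0, "ry": 0, "rz": 0, "claw": 0.6}
    - {"x": 0, "y": 8, "z": 0, "rx": 0, "ry": 0, "rz": 0, "claw": 0.7}
    - {"x": 0, "y": 8, "z": 0, "rx": 0, "ry": 0, "rz": 0, "claw": 1}
    - {"x": 0, "y": 8, "z": 0, "rx": 0, "ry": 0, "rz": 0, "claw": 1}
    - {"x": 0, "y": 8, "z": 0, "rx": 0, "ry": 0, "rz": 0, "claw": 1}
    - {"x": 0, "y": 8, "z": 0, "rx": 0, "ry": 0, "rz": 0, "claw": 1}

```text
t: 4.73
tool_pos: [0.4988, -0.1953, 0.0237]
tool_rot: [-0.424, 0.424, -0.566, 0.566]
contact_force: [0.3, 1.5, -0.7]
opening: 0.012
```

Gripped with a 12 mm opening. Swinging the handle up along its arc, first part to about 0.85 rad.

Call:
drive_tool:
  motion:
    - {"x": 0, "y": -7.5, "z": 2.2, "rx": 0, "ry": 0, "rz": 0, "claw": 1}
    - {"x": 0, "y": -15, "z": 5, "rx": 0, "ry": 0, "rz": 0, "claw": 1}
    - {"x": 0, "y": -22, "z": 8.5, "rx": 0, "ry": 0, "rz": 0, "claw": 1}
    - {"x": 0, "y": -29, "z": 12.3, "rx": 0, "ry": 0, "rz": 0, "claw": 1}
    - {"x": 0, "y": -35.5, "z": 16.8, "rx": 0, "ry": 0, "rz": 0, "claw": 1}
    - {"x": 0, "y": -42, "z": 21.5, "rx": 0, "ry": 0, "rz": 0, "claw": 1}
    - {"x": 0, "y": -42, "z": 21.5, "rx": 0, "ry": 0, "rz": 0, "claw": 1}
    - {"x": 0, "y": -42, "z": 21.5, "rx": 0, "ry": 0, "rz": 0, "claw": 1}

```text
t: 5.4
tool_pos: [0.5198, -0.2015, 0.0671]
tool_rot: [-0.424, 0.424, -0.566, 0.566]
contact_force: [-5.1, 2.7, 5.5]
opening: 0.0117
```

Run:
```python
from h import *; import pickle
for i in range(3):
    im,d,c=cap('wrist'); s=env.get_state(); print(s['tool_pos'],s['contact_force'],s['moment'],s['opening'])
P=cloud(d,c); np.savez('w5.npz',im=im,d=d); pickle.dump(c,open('w5.pkl','wb'))
X=np.array([.96,-.281]);Y=np.array([.281,.96]); z=P[...,2]
t=(d>0)&(z>.034)&(z<.046); a=P[...,:2]@X; e=P[...,:2]@Y
t&=(a>.55)&(a<.72)&(e>-.12)&(e<.03); print(t.sum(),np.percentile(a[t],[.5,50,99.5]),np.percentile(e[t],[.5,50,99.5]),np.percentile(z[t],[20,50,80]))
```

```text
[ 0.51949706 -0.20134618  0.0667458 ] [-4.60637587  1.98230821  4.26582238] [ 0.28077628  0.76278825 -0.03283239] 0.01190763061219471
[ 0.51931649 -0.20130987  0.06654686] [-4.6482334   2.18500414  4.74099941] [0.33549532 0.76087714 0.01341758] 0.012326784532116313
[ 0.51921268 -0.20127043  0.06643293] [-4.66135285  2.90301958  5.26478429] [ 0.33253236  0.75237156 -0.0162299 ] 0.011745720651313688
7257 [0.56810626 0.66234178 0.70067597] [-0.10312222 -0.03592939  0.02187635] [0.03653163 0.04100083 0.04180794]
```

The force is about 7 N, compressive along the handle arm, so my arc is slightly inside the true one. The tray hasn't moved. I'm continuing with a 1.5 mm outward correction.

Call:
drive_tool:
  motion:
    - {"x": 0, "y": -1.5, "z": -1.5, "rx": 0, "ry": 0, "rz": 0, "claw": 1}
    - {"x": 0, "y": -5.5, "z": 2, "rx": 0, "ry": 0, "rz": 0, "claw": 1}
    - {"x": 0, "y": -9.2, "z": 5.7, "rx": 0, "ry": 0, "rz": 0, "claw": 1}
    - {"x": 0, "y": -9.2, "z": 5.7, "rx": 0, "ry": 0, "rz": 0, "claw": 1}
    - {"x": 0, "y": -9.2, "z": 5.7, "rx": 0, "ry": 0, "rz": 0, "claw": 1}

```text
t: 5.97
tool_pos: [0.5261, -0.2035, 0.0755]
tool_rot: [-0.424, 0.423, -0.565, 0.567]
contact_force: [2.1, -0.8, -1.9]
opening: 0.0118
```

Call:
drive_tool:
  motion:
    - {"x": 0, "y": -3, "z": 4.2, "rx": 0, "ry": 0, "rz": 0, "claw": 1}
    - {"x": 0, "y": -6.4, "z": 8.3, "rx": 0, "ry": 0, "rz": 0, "claw": 1}
    - {"x": 0, "y": -9.5, "z": 12.5, "rx": 0, "ry": 0, "rz": 0, "claw": 1}
    - {"x": 0, "y": -12.5, "z": 16.9, "rx": 0, "ry": 0, "rz": 0, "claw": 1}
    - {"x": 0, "y": -12.5, "z": 16.9, "rx": 0, "ry": 0, "rz": 0, "claw": 1}
    - {"x": 0, "y": -12.5, "z": 16.9, "rx": 0, "ry": 0, "rz": 0, "claw": 1}

```text
t: 6.47
tool_pos: [0.5417, -0.208, 0.0881]
tool_rot: [-0.424, 0.424, -0.565, 0.566]
contact_force: [-1.6, -0.3, 1.1]
opening: 0.012
```

Call:
drive_tool:
  motion:
    - {"x": 0, "y": -4, "z": 6.8, "rx": 0, "ry": 0, "rz": 0, "claw": 1}
    - {"x": 0, "y": -7.5, "z": 13.8, "rx": 0, "ry": 0, "rz": 0, "claw": 1}
    - {"x": 0, "y": -10.4, "z": 21.1, "rx": 0, "ry": 0, "rz": 0, "claw": 1}
    - {"x": 0, "y": -12.8, "z": 28.6, "rx": 0, "ry": 0, "rz": 0, "claw": 1}
    - {"x": 0, "y": -12.8, "z": 28.6, "rx": 0, "ry": 0, "rz": 0, "claw": 1}
    - {"x": 0, "y": -12.8, "z": 28.6, "rx": 0, "ry": 0, "rz": 0, "claw": 1}

```text
t: 6.97
tool_pos: [0.5698, -0.2163, 0.1008]
tool_rot: [-0.424, 0.424, -0.565, 0.567]
contact_force: [-0.6, -1.2, 2.8]
opening: 0.012
```

Call:
drive_tool:
  motion:
    - {"x": 0, "y": -1.4, "z": 5.2, "rx": 0, "ry": 0, "rz": 0, "claw": 1}
    - {"x": 0, "y": -2.5, "z": 10.3, "rx": 0, "ry": 0, "rz": 0, "claw": 1}
    - {"x": 0, "y": -3.4, "z": 15.5, "rx": 0, "ry": 0, "rz": 0, "claw": 1}
    - {"x": 0, "y": -3.9, "z": 20.7, "rx": 0, "ry": 0, "rz": 0, "claw": 1}
    - {"x": 0, "y": -4, "z": 24, "rx": 0, "ry": 0, "rz": 0, "claw": 1}
    - {"x": 0, "y": -4, "z": 26, "rx": 0, "ry": 0, "rz": 0, "claw": 1}
    - {"x": 0, "y": -4, "z": 26, "rx": 0, "ry": 0, "rz": 0, "claw": 1}

```text
t: 7.55
tool_pos: [0.5942, -0.2233, 0.1042]
tool_rot: [-0.424, 0.424, -0.566, 0.566]
contact_force: [0.7, -0.2, 0.2]
opening: 0.0121
```

Run:
```python
from h import *; import pickle
im,d,c=cap('wrist','w6.png'); s=env.get_state(); print(s['t'],s['tool_pos'],s['contact_force'],s['opening'])
P=cloud(d,c); np.savez('w6.npz',im=im,d=d); pickle.dump(c,open('w6.pkl','wb'))
X=np.array([.96,-.281]);Y=np.array([.281,.96]); z=P[...,2]
t=(d>0)&(z>.034)&(z<.046); a=P[...,:2]@X; e=P[...,:2]@Y
t&=(a>.55)&(a<.72)&(e>-.12)&(e<.03); print(t.sum(),np.percentile(a[t],[.5,50,99.5]),np.percentile(e[t],[.5,50,99.5]),np.percentile(z[t],[20,50,80]))
b=(d>0)&(z>.146)&(z<.17)&(im.max(2)<60)&(e>-.04)&(e<.012); print(b.sum(),np.percentile(a[b],[2,50,98]),np.percentile(z[b],95))
```

```text
7.6 [ 0.59402283 -0.22327614  0.10421464] [ 0.50133087 -1.43270999  1.05544141] 0.011601544897686927
4334 [0.56691029 0.63401629 0.69920872] [-0.10324429 -0.02827229  0.02101573] [0.04061151 0.04132914 0.04193442]
4898 [0.61512002 0.63241009 0.64936145] 0.161917515430493
```

View pics/w6.png

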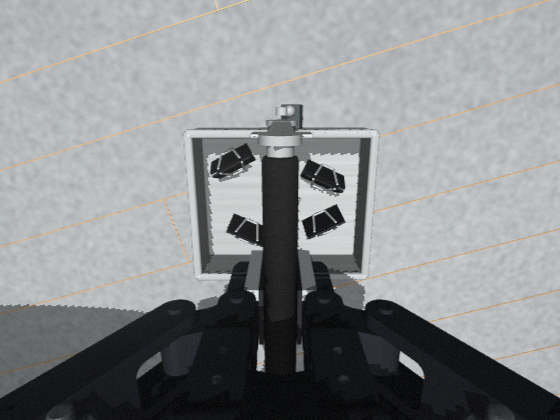

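The wrist picture shows the bar over the tray's centre (column 280; tray from 187 to 378) with all four clips inside. I'm nudging it against the stop, then opening the fingers to let it click.

Call:
drive_tool:
  motion:
    - {"x": 0, "y": 0, "z": 1.5, "rx": 0, "ry": 0, "rz": 0, "claw": 1}
    - {"x": 0, "y": 0, "z": 3, "rx": 0, "ry": 0, "rz": 0, "claw": 1}
    - {"x": 0, "y": 0, "z": 3, "rx": 0, "ry": 0, "rz": 0, "claw": 1}

```text
t: 7.85
tool_pos: [0.5952, -0.2236, 0.1041]
tool_rot: [0.423, -0.425, 0.567, -0.565]
contact_force: [-4.8, 0.8, 4.0]
opening: 0.0119
```

Call:
drive_tool:
  motion:
    - {"x": 0, "y": 0, "z": -0.5, "rx": 0, "ry": 0, "rz": 0, "claw": 0.6}
    - {"x": 0, "y": 0, "z": -1, "rx": 0, "ry": 0, "rz": 0, "claw": 0.4}
    - {"x": 0, "y": 0, "z": -1, "rx": 0, "ry": 0, "rz": 0, "claw": 0.3}
    - {"x": 0, "y": 0, "z": -1, "rx": 0, "ry": 0, "rz": 0, "claw": 0.3}
    - {"x": 0, "y": 0, "z": -1, "rx": 0, "ry": 0, "rz": 0, "claw": 0.3}
    - {"x": 0, "y": 0, "z": -1, "rx": 0, "ry": 0, "rz": 0, "claw": 0.3}
    - {"x": 0, "y": 0, "z": -1, "rx": 0, "ry": 0, "rz": 0, "claw": 0.3}

```text
t: 8.43
tool_pos: [0.5954, -0.2235, 0.1041]
tool_rot: [-0.424, 0.424, -0.566, 0.566]
contact_force: [0.1, 0.2, -0.1]
opening: 0.0302
```

```bash
cat > chk.py <<'E'
from h import *; import pickle,sys
im,d,c=cap('wrist',sys.argv[1]+'.png'); s=env.get_state(); print(s['t'],s['tool_pos'],s['contact_force'],s['opening'])
P=cloud(d,c); np.savez(sys.argv[1]+'.npz',im=im,d=d); pickle.dump(c,open(sys.argv[1]+'.pkl','wb'))
X=np.array([.96,-.281]);Y=np.array([.281,.96]); z=P[...,2]
t=(d>0)&(z>.034)&(z<.046); a=P[...,:2]@X; e=P[...,:2]@Y
t&=(a>.55)&(a<.72)&(e>-.12)&(e<.03); print(t.sum(),np.percentile(a[t],[.5,50,99.5]),np.percentile(e[t],[.5,50,99.5]),np.percentile(z[t],[20,50,80]))
m=np.zeros(z.shape,bool); m[160:235]=1
b=m&(d>0)&(z>.146)&(z<.17)&(im.max(2)<60)&(e>-.05)&(e<.012)&(a>.61)&(a<.66); print(b.sum(),np.percentile(a[b],[2,50,98]),np.percentile(e[b],[2,98]),np.percentile(z[b],95))
g=(s['tool_pos'][:2]); print('tool a,e',g@X,g@Y)
E
python3 chk.py w7
```

```text
8.4833 [ 0.59539723 -0.22356354  0.10409832] [ 0.34539303 -0.44890417 -0.39317355] 0.02989578892905361
4253 [0.56688074 0.6324209  0.69924961] [-0.1026635  -0.02334461  0.02050907] [0.0405388  0.04130594 0.04196016]
2623 [0.62718387 0.63334262 0.63966446] [-0.02081099  0.00612628] 0.15908087041362223
tool a,e 0.6344026995519169 -0.04731438021762199
```

The bar is at x' 0.6333 and the tray centre at 0.6331, with the bar top at z=0.159. So the handle is upright and free-standing, and the stop was felt at about 5 N. Regripping 4 mm deeper and lifting.

Call:
drive_tool:
  motion:
    - {"x": 0, "y": 4, "z": -1, "rx": 0, "ry": 0, "rz": 0, "claw": 0.3}
    - {"x": 0, "y": 4, "z": -1, "rx": 0, "ry": 0, "rz": 0, "claw": 0.5}
    - {"x": 0, "y": 4, "z": -1, "rx": 0, "ry": 0, "rz": 0, "claw": 0.65}
    - {"x": 0, "y": 4, "z": -1, "rx": 0, "ry": 0, "rz": 0, "claw": 1}
    - {"x": 0, "y": 4, "z": -1, "rx": 0, "ry": 0, "rz": 0, "claw": 1}
    - {"x": 0, "y": 4, "z": -1, "rx": 0, "ry": 0, "rz": 0, "claw": 1}
    - {"x": 0, "y": 4, "z": -1, "rx": 0, "ry": 0, "rz": 0, "claw": 1}
    - {"x": 0, "y": 4, "z": -1, "rx": 0, "ry": 0, "rz": 0, "claw": 1}

```text
t: 9.15
tool_pos: [0.5943, -0.2232, 0.0998]
tool_rot: [0.424, -0.424, 0.566, -0.566]
contact_force: [1.1, 0.3, -2.5]
opening: 0.0117
```

Call:
drive_tool:
  motion:
    - {"x": 0, "y": -1, "z": 0, "rx": 0, "ry": 0, "rz": 0, "claw": 1}
    - {"x": 0, "y": -3, "z": 0, "rx": 0, "ry": 0, "rz": 0, "claw": 1}
    - {"x": 0, "y": -6, "z": 0, "rx": 0, "ry": 0, "rz": 0, "claw": 1}
    - {"x": 0, "y": -10, "z": 0, "rx": 0, "ry": 0, "rz": 0, "claw": 1}
    - {"x": 0, "y": -14, "z": 0, "rx": 0, "ry": 0, "rz": 0, "claw": 1}
    - {"x": 0, "y": -17, "z": 0, "rx": 0, "ry": 0, "rz": 0, "claw": 1}
    - {"x": 0, "y": -19, "z": 0, "rx": 0, "ry": 0, "rz": 0, "claw": 1}
    - {"x": 0, "y": -20, "z": 0, "rx": 0, "ry": 0, "rz": 0, "claw": 1}
    - {"x": 0, "y": -20, "z": 0, "rx": 0, "ry": 0, "rz": 0, "claw": 1}

```text
t: 9.9
tool_pos: [0.5946, -0.2234, 0.1206]
tool_rot: [-0.424, 0.424, -0.566, 0.566]
contact_force: [-0.1, 0.2, -9.3]
opening: 0.0123
```

```bash
cat > tilt.py <<'E'
from h import *; import pickle,sys
im,d,c=cap('wrist',sys.argv[1]+'.png'); s=env.get_state(); print(s['t'],s['tool_pos'],s['contact_force'],s['moment'],s['opening'],s['q'][5])
P=cloud(d,c); np.savez(sys.argv[1]+'.npz',im=im,d=d); pickle.dump(c,open(sys.argv[1]+'.pkl','wb'))
T=R.from_quat(np.roll(s['tool_rot'],-1)).as_matrix(); L=(P-s['tool_pos'])@T  # tool frame
# rim band: expected underside depth below TCP: bar is ~14 mm behind TCP+33
h=-L[...,1]; lo=-(.104-.041)
t=(d>0)&(np.abs(h-float(sys.argv[2]))<.012)&(np.abs(L[...,2])<.075)&(L[...,0]<.075)&(L[...,0]>-.075)
# plane fit to the rim, tool x,z -> height
A=np.c_[L[...,2][t],L[...,0][t],np.ones(t.sum())]; y=h[t]; k=np.ones(len(y),bool)
for i in range(6):
    co=np.linalg.lstsq(A[k],y[k],rcond=None)[0]; r=y-A@co; k=np.abs(r)<.003
print('rim',k.sum(),'pitch deg',np.rad2deg(co[:2]).round(2),'h',co[2].round(4))
q=np.c_[L[...,2],L[...,0]][t][k].astype(np.float32); r=cv2.minAreaRect(q); print(r, np.percentile(q,[1,99],axis=0))
E
python3 tilt.py w8 -0.059
```

```text
9.95 [ 0.59445781 -0.22334008  0.12036841] [ 0.43634988 -0.15662183 -7.81573075] [-0.04803193 -0.01162404 -0.00356618] 0.012161918131910764 -0.23398438440431893
rim 4323 pitch deg [ 0.06 -0.01] h -0.0584Traceback (most recent call last):
  File "tilt.py", line 13, in <module>
    q=np.c_[L[...,2],L[...,0]][t][k].astype(np.float32); r=cv2.minAreaRect(q); print(r, np.percentile(q,[1,99],axis=0))
      ~~~~~~~~~~~~~~~~~~~~~~~~^^^
IndexError: boolean index did not match indexed array along axis 1; size of axis is 1120 but size of corresponding boolean axis is 560
```

The tray is off the desk at about 8.5 N and hangs level (0.06°). Raising it.

Call:
drive_tool:
  motion:
    - {"x": 0, "y": -4, "z": 0, "rx": 0, "ry": 0, "rz": 0, "claw": 1}
    - {"x": 0, "y": -12, "z": 0, "rx": 0, "ry": 0, "rz": 0, "claw": 1}
    - {"x": 0, "y": -24, "z": 0, "rx": 0, "ry": 0, "rz": 0, "claw": 1}
    - {"x": 0, "y": -40, "z": 0, "rx": 0, "ry": 0, "rz": 0, "claw": 1}
    - {"x": 0, "y": -58, "z": 0, "rx": 0, "ry": 0, "rz": 0, "claw": 1}
    - {"x": 0, "y": -78, "z": 0, "rx": 0, "ry": 0, "rz": 0, "claw": 1}
    - {"x": 0, "y": -98, "z": 0, "rx": 0, "ry": 0, "rz": 0, "claw": 1}
    - {"x": 0, "y": -118, "z": 0, "rx": 0, "ry": 0, "rz": 0, "claw": 1}
    - {"x": 0, "y": -136, "z": 0, "rx": 0, "ry": 0, "rz": 0, "claw": 1}
    - {"x": 0, "y": -152, "z": 0, "rx": 0, "ry": 0, "rz": 0, "claw": 1}
    - {"x": 0, "y": -165, "z": 0, "rx": 0, "ry": 0, "rz": 0, "claw": 1}
    - {"x": 0, "y": -174, "z": 0, "rx": 0, "ry": 0, "rz": 0, "claw": 1}
    - {"x": 0, "y": -179, "z": 0, "rx": 0, "ry": 0, "rz": 0, "claw": 1}
    - {"x": 0, "y": -180, "z": 0, "rx": 0, "ry": 0, "rz": 0, "claw": 1}

```text
t: 11.12
tool_pos: [0.5947, -0.2234, 0.3015]
tool_rot: [-0.424, 0.424, -0.565, 0.567]
contact_force: [1.4, 0.1, -8.8]
opening: 0.0117
```

```bash
sed -i 's/^q=np.c_.*$/q=np.c_[L[...,2][t],L[...,0][t]][k].astype(np.float32); r=cv2.minAreaRect(q); print(r,np.percentile(q,[1,99],axis=0).round(4).tolist())/' tilt.py; python3 tilt.py w9 -0.0584
python3 - <<'E'
from h import *
# mic/jar/rabbit heights near path, drawers refined
D=np.load('top.npz'); import pickle; c=pickle.load(open('top.pkl','rb')); P=cloud(D['d'],c); z=P[...,2]
m=np.zeros(z.shape,bool); m[130:185,250:305]=1; k=m&(z>.1); print('mic',P[k].min(0),P[k].max(0))
s=env.get_state(); T=R.from_quat(np.roll(s['tool_rot'],-1)).as_matrix(); zz=T[:,2]
print('tool yaw',np.rad2deg(np.arctan2(zz[1],zz[0])))
d=np.array([.5305,.160,s['tool_pos'][2]])-s['tool_pos']; print('shift tool mm',(d@T*1000).round(1))
E
```

```text
11.1667 [ 0.59440694 -0.22333851  0.30048562] [ 0.61666591  0.42296894 -9.30959317] [ 0.04471298  0.0256     -0.0399648 ] 0.012336576584129158 -0.23396216391349864
rim 4327 pitch deg [0.01 0.03] h -0.0576
((-0.0007421150803565979, -0.0027144290506839752), (0.1334896981716156, 0.1189463809132576), 0.17136050760746002) [[-0.0668, -0.0558], [0.0651, 0.0558]]
mic [ 0.48624215 -0.02151023  0.10033711] [0.7943058  0.02324576 1.2281938 ]
tool yaw -16.330275090072195
shift tool mm [-3.499e+02 -1.000e-01 -1.691e+02]
```

The tray is level, within 0.2° of the tool's yaw, with its underside at z≈0.203. Carrying it over smoothly, turning 7.2° in the second half.

Call:
drive_tool:
  motion:
    - {"x": -0.9, "y": 0, "z": -0.4, "rx": 0, "ry": 0, "rz": 0, "claw": 1}
    - {"x": -3, "y": 0, "z": -1.5, "rx": 0, "ry": 0, "rz": 0, "claw": 1}
    - {"x": -6.7, "y": 0, "z": -3.2, "rx": 0, "ry": 0, "rz": 0, "claw": 1}
    - {"x": -12.4, "y": 0, "z": -6, "rx": 0, "ry": 0, "rz": 0, "claw": 1}
    - {"x": -20.3, "y": 0, "z": -9.8, "rx": 0, "ry": 0, "rz": 0, "claw": 1}
    - {"x": -30.4, "y": 0, "z": -14.7, "rx": 0, "ry": 0, "rz": 0, "claw": 1}
    - {"x": -42.7, "y": 0, "z": -20.6, "rx": 0, "ry": 0, "rz": 0, "claw": 1}
    - {"x": -57.1, "y": 0, "z": -27.6, "rx": 0, "ry": 0, "rz": 0, "claw": 1}
    - {"x": -73.5, "y": 0, "z": -35.5, "rx": 0, "ry": 0, "rz": 0, "claw": 1}
    - {"x": -91.6, "y": 0, "z": -44.2, "rx": 0, "ry": 0, "rz": 0, "claw": 1}
    - {"x": -111.1, "y": 0, "z": -53.6, "rx": 0, "ry": 0, "rz": 0, "claw": 1}
    - {"x": -131.8, "y": 0, "z": -63.7, "rx": 0, "ry": 0, "rz": 0, "claw": 1}
    - {"x": -153.2, "y": 0, "z": -74, "rx": 0, "ry": 0, "rz": 0, "claw": 1}
    - {"x": -175, "y": 0, "z": -84.5, "rx": 0, "ry": 0, "rz": 0, "claw": 1}

```text
t: 12.33
tool_pos: [0.5616, -0.0291, 0.3005]
tool_rot: [0.424, -0.424, 0.566, -0.566]
contact_force: [0.4, 0.7, -8.5]
opening: 0.012
```

Call:
drive_tool:
  motion:
    - {"x": -21.8, "y": 0, "z": -10.5, "rx": 0, "ry": -0.003, "rz": 0, "claw": 1}
    - {"x": -43.2, "y": 0, "z": -20.8, "rx": 0, "ry": -0.01, "rz": 0, "claw": 1}
    - {"x": -63.9, "y": 0, "z": -30.9, "rx": 0, "ry": -0.02, "rz": 0, "claw": 1}
    - {"x": -83.4, "y": 0, "z": -40.3, "rx": 0, "ry": -0.033, "rz": 0, "claw": 1}
    - {"x": -101.5, "y": 0, "z": -49, "rx": 0, "ry": -0.047, "rz": 0, "claw": 1}
    - {"x": -117.9, "y": 0, "z": -56.9, "rx": 0, "ry": -0.062, "rz": 0, "claw": 1}
    - {"x": -132.3, "y": 0, "z": -63.9, "rx": 0, "ry": -0.077, "rz": 0, "claw": 1}
    - {"x": -144.6, "y": 0, "z": -69.8, "rx": 0, "ry": -0.091, "rz": 0, "claw": 1}
    - {"x": -154.7, "y": 0, "z": -74.7, "rx": 0, "ry": -0.103, "rz": 0, "claw": 1}
    - {"x": -162.6, "y": 0, "z": -78.5, "rx": 0, "ry": -0.112, "rz": 0, "claw": 1}
    - {"x": -168.3, "y": 0, "z": -81.3, "rx": 0, "ry": -0.119, "rz": 0, "claw": 1}
    - {"x": -172, "y": 0, "z": -83, "rx": 0, "ry": -0.123, "rz": 0, "claw": 1}
    - {"x": -174.1, "y": 0, "z": -84.1, "rx": 0, "ry": -0.125, "rz": 0, "claw": 1}
    - {"x": -175, "y": 0, "z": -84.5, "rx": 0, "ry": -0.125, "rz": 0, "claw": 1}
    - {"x": -175, "y": 0, "z": -84.5, "rx": 0, "ry": -0.125, "rz": 0, "claw": 1}
    - {"x": -175, "y": 0, "z": -84.5, "rx": 0, "ry": -0.125, "rz": 0, "claw": 1}

```text
t: 13.67
tool_pos: [0.5307, 0.1596, 0.3]
tool_rot: [-0.458, 0.458, -0.538, 0.539]
contact_force: [-0.4, -0.0, -7.7]
opening: 0.0121
```

```bash
python3 tilt.py w10 -0.0576
python3 - <<'E'
from h import *; import pickle
D=np.load('w10.npz'); im,d=D['im'],D['d']; c=pickle.load(open('w10.pkl','rb')); P=cloud(d,c); z=P[...,2]
s=env.get_state(); T=R.from_quat(np.roll(s['tool_rot'],-1)).as_matrix(); print(T.round(3).tolist())
k=(d>0)&(z>.154)&(z<.165)&(np.hypot(P[...,0]-.53,P[...,1]-.16)<.16); print('rim pts',k.sum(),cv2.minAreaRect(P[k][:,:2].astype(np.float32)))
E
```

```text
13.7167 [0.53074002 0.15952914 0.30007944] [-0.26735014 -0.56181155 -8.63755956] [-0.01856433 -0.03453419 -0.01527333] 0.012033459673260631 0.26991469031488974
rim 4380 pitch deg [-0.55  0.11] h -0.0587
((-0.0020899176597595215, 0.00025939568877220154), (0.11294510960578918, 0.1332351416349411), 89.86983489990234) [[-0.0681, -0.056], [0.0639, 0.0559]]
[[-0.16, -0.0, 0.987], [-0.987, -0.0, -0.16], [0.0, -1.0, -0.0]]
rim pts 4444 ((0.5297950506210327, 0.16330650448799133), (0.16906480491161346, 0.20080551505088806), 80.687255859375)
```

View pics/w10.png

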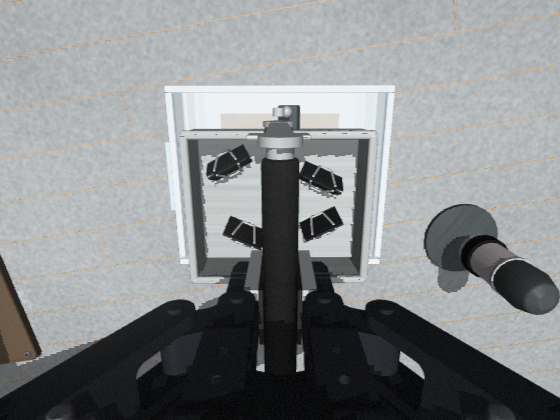

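The tray hangs level above the drawers with the clips inside. The drawers' rim reads 200 x 169 mm, centre (0.530,0.163), yaw -9.3° (tool -9.2°). The mic at (490,265) is well clear. Shifting 2 mm and lowering.

Call:
drive_tool:
  motion:
    - {"x": -0.5, "y": 2, "z": 0, "rx": 0, "ry": 0, "rz": 0, "claw": 1}
    - {"x": -1, "y": 6, "z": 1, "rx": 0, "ry": 0, "rz": 0, "claw": 1}
    - {"x": -2, "y": 11, "z": 1, "rx": 0, "ry": 0, "rz": 0, "claw": 1}
    - {"x": -2, "y": 17, "z": 1, "rx": 0, "ry": 0, "rz": 0, "claw": 1}
    - {"x": -2, "y": 23, "z": 1, "rx": 0, "ry": 0, "rz": 0, "claw": 1}
    - {"x": -2, "y": 29, "z": 1, "rx": 0, "ry": 0, "rz": 0, "claw": 1}
    - {"x": -2, "y": 35, "z": 1, "rx": 0, "ry": 0, "rz": 0, "claw": 1}
    - {"x": -2, "y": 40, "z": 1, "rx": 0, "ry": 0, "rz": 0, "claw": 1}
    - {"x": -2, "y": 43, "z": 1, "rx": 0, "ry": 0, "rz": 0, "claw": 1}
    - {"x": -2, "y": 45, "z": 1, "rx": 0, "ry": 0, "rz": 0, "claw": 1}
    - {"x": -2, "y": 46, "z": 1, "rx": 0, "ry": 0, "rz": 0, "claw": 1}
    - {"x": -2, "y": 46, "z": 1, "rx": 0, "ry": 0, "rz": 0, "claw": 1}

```text
t: 14.72
tool_pos: [0.5319, 0.1619, 0.2541]
tool_rot: [0.458, -0.458, 0.538, -0.538]
contact_force: [0.6, -0.2, -8.7]
opening: 0.0118
```

Call:
drive_tool:
  motion:
    - {"x": 0, "y": 0.7, "z": 0, "rx": 0, "ry": 0, "rz": 0, "claw": 1}
    - {"x": 0, "y": 1.4, "z": 0, "rx": 0, "ry": 0, "rz": 0, "claw": 1}
    - {"x": 0, "y": 2.1, "z": 0, "rx": 0, "ry": 0, "rz": 0, "claw": 1}
    - {"x": 0, "y": 2.8, "z": 0, "rx": 0, "ry": 0, "rz": 0, "claw": 1}
    - {"x": 0, "y": 3.5, "z": 0, "rx": 0, "ry": 0, "rz": 0, "claw": 1}
    - {"x": 0, "y": 3.5, "z": 0, "rx": 0, "ry": 0, "rz": 0, "claw": 1}

```text
t: 15.22
tool_pos: [0.5318, 0.1619, 0.2504]
tool_rot: [0.458, -0.459, 0.538, -0.538]
contact_force: [0.6, -0.4, -8.7]
opening: 0.0121
```

Call:
drive_tool:
  motion:
    - {"x": 0, "y": 0.6, "z": 0, "rx": 0, "ry": 0, "rz": 0, "claw": 1}
    - {"x": 0, "y": 1.2, "z": 0, "rx": 0, "ry": 0, "rz": 0, "claw": 1}
    - {"x": 0, "y": 1.8, "z": 0, "rx": 0, "ry": 0, "rz": 0, "claw": 1}
    - {"x": 0, "y": 1.8, "z": 0, "rx": 0, "ry": 0, "rz": 0, "claw": 1}
    - {"x": 0, "y": 1.8, "z": 0, "rx": 0, "ry": 0, "rz": 0, "claw": 1}

```text
t: 15.63
tool_pos: [0.5321, 0.1618, 0.2499]
tool_rot: [-0.459, 0.458, -0.538, 0.539]
contact_force: [-2.2, -1.0, -3.7]
opening: 0.0122
```

Call:
drive_tool:
  motion:
    - {"x": 0, "y": 0.5, "z": 0, "rx": 0, "ry": 0, "rz": 0, "claw": 1}
    - {"x": 0, "y": 1, "z": 0, "rx": 0, "ry": 0, "rz": 0, "claw": 1}
    - {"x": 0, "y": 1, "z": 0, "rx": 0, "ry": 0, "rz": 0, "claw": 1}
    - {"x": 0, "y": 1, "z": 0, "rx": 0, "ry": 0, "rz": 0, "claw": 1}

```text
t: 15.97
tool_pos: [0.5323, 0.1618, 0.2497]
tool_rot: [-0.459, 0.458, -0.538, 0.539]
contact_force: [-3.9, -2.0, 2.3]
opening: 0.012
```

```bash
python3 tilt.py w11 -0.0587
```

```text
16.0167 [0.53225638 0.16180687 0.24968952] [-4.73770445 -1.92353285  2.57580419] [-0.30794825  0.75681344 -0.05256683] 0.01217970628217463 0.2729857760167704
rim 4408 pitch deg [-0.09 -0.08] h -0.0584
((-0.001376815140247345, -0.0026872865855693817), (0.11927925050258636, 0.1335749626159668), 89.70053100585938) [[-0.0674, -0.056], [0.0645, 0.0557]]
```

The tray is seated level. The tool is pushing slightly toward the stop, so I'll relieve that first and then open slowly.

Call:
drive_tool:
  motion:
    - {"x": 0, "y": -0.3, "z": -0.7, "rx": 0, "ry": 0, "rz": 0, "claw": 1}
    - {"x": 0, "y": -0.3, "z": -0.7, "rx": 0, "ry": 0, "rz": 0, "claw": 1}
    - {"x": 0, "y": -0.3, "z": -0.7, "rx": 0, "ry": 0, "rz": 0, "claw": 0.6}
    - {"x": 0, "y": -0.3, "z": -0.7, "rx": 0, "ry": 0, "rz": 0, "claw": 0.4}
    - {"x": 0, "y": -0.3, "z": -0.7, "rx": 0, "ry": 0, "rz": 0, "claw": 0.2}
    - {"x": 0, "y": -0.3, "z": -0.7, "rx": 0, "ry": 0, "rz": 0, "claw": 0}
    - {"x": 0, "y": -0.3, "z": -0.7, "rx": 0, "ry": 0, "rz": 0, "claw": 0}
    - {"x": 0, "y": -0.3, "z": -0.7, "rx": 0, "ry": 0, "rz": 0, "claw": 0}

```text
t: 16.68
tool_pos: [0.5313, 0.1622, 0.2479]
tool_rot: [0.459, -0.458, 0.538, -0.538]
contact_force: [-0.5, -0.2, 1.4]
opening: 0.0426
```

Call:
drive_tool:
  motion:
    - {"x": 0, "y": -5, "z": 0, "rx": 0, "ry": 0, "rz": 0, "claw": 0}
    - {"x": 0, "y": -15, "z": 0, "rx": 0, "ry": 0, "rz": 0, "claw": 0}
    - {"x": 0, "y": -30, "z": 0, "rx": 0, "ry": 0, "rz": 0, "claw": 0}
    - {"x": 0, "y": -50, "z": 0, "rx": 0, "ry": 0, "rz": 0, "claw": 0}
    - {"x": 0, "y": -75, "z": 0, "rx": 0, "ry": 0, "rz": 0, "claw": 0}
    - {"x": 0, "y": -95, "z": 0, "rx": 0, "ry": 0, "rz": 0, "claw": 0}
    - {"x": 0, "y": -105, "z": 0, "rx": 0, "ry": 0, "rz": 0, "claw": 0}
    - {"x": 0, "y": -105, "z": 0, "rx": 0, "ry": 0, "rz": 0, "claw": 0}
    - {"x": 0, "y": -105, "z": 0, "rx": 0, "ry": 0, "rz": 0, "claw": 0}

```text
t: 17.43
tool_pos: [0.5313, 0.162, 0.3535]
tool_rot: [-0.459, 0.458, -0.538, 0.539]
contact_force: [-0.1, 0.5, -0.2]
opening: 0.043
```

Run:
```python
from h import *
s=env.get_state(); print(s['t'],s['tool_pos'],s['contact_force'],s['opening'])
im,d,c=cap('wrist'); P=cloud(d,c); z=P[...,2]
X=np.array([np.cos(.161),-np.sin(.161)]);Y=np.array([-X[1],X[0]]); a=P[...,:2]@X; e=P[...,:2]@Y
near=(d>0)&(np.hypot(P[...,0]-.53,P[...,1]-.16)<.16)
t=near&(z>.186)&(z<.195); print('tray rim',t.sum(),cv2.minAreaRect(P[t][:,:2].astype(np.float32)),np.percentile(z[t],[10,50,90]),np.percentile(a[t],[.5,99.5]))
A=np.c_[P[t][:,:2],np.ones(t.sum())]; print('tilt deg',np.rad2deg(np.linalg.lstsq(A,z[t],rcond=None)[0][:2]))
k=near&(z>.154)&(z<.165); print('drawer rim',cv2.minAreaRect(P[k][:,:2].astype(np.float32)))
b=near&(z>.29)&(z<.325)&(im.max(2)<60); b[245:]=False
print('bar',b.sum(),np.percentile(a[b],[2,50,98]),np.percentile(z[b],[50,97]))
i2,d2,c2=cap('side'); i3,d3,c3=cap('top')
cv2.imwrite('pics/end.png',np.hstack([cv2.resize(im[:,:,::-1],(400,300)),cv2.resize(i2[100:400,150:450,::-1],(400,300))]))
o=np.load('top.npz')['im']; df=cv2.absdiff(cv2.GaussianBlur(o,(5,5),0),cv2.GaussianBlur(i3,(5,5),0)).max(2)
for n,(u,v) in dict(rabbit=(453,220),jar=(100,225),mic=(279,157)).items(): print(n,df[v-30:v+30,u-30:u+30].max(),(df[v-30:v+30,u-30:u+30]>40).sum())
```

```text
17.4333 [0.53131788 0.1620364  0.35353162] [-0.12743825  0.45253073 -0.21380241] 0.042957171610826954
tray rim 2547 ((0.5312249064445496, 0.1647220402956009), (0.1194145530462265, 0.13314156234264374), 80.81208038330078) [0.19013956 0.19127232 0.19234521] [0.43172958 0.56423942]
tilt deg [0.03407328 0.02136895]
drawer rim ((0.5295948386192322, 0.1625124216079712), (0.1694093495607376, 0.20032194256782532), 80.76372528076172)
bar 2127 [0.49199247 0.49790146 0.50436321] [0.30748181 0.30917916]
rabbit 25 0
jar 134 720
mic 25 0
```

View pics/end.png

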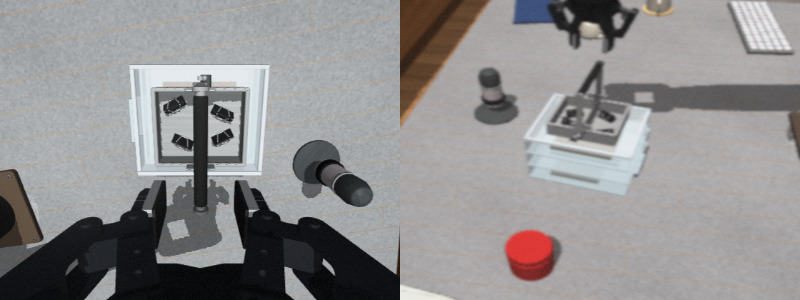

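The tray sits inside the rim with its handle upright and all the clips in it. The picture-difference check flagged the jar, so I'm comparing its red centroid before and after, then handing in.

Run:
```python
from h import *
ok=True
for n in('side','top'):
    i,_,_=cap(n); o=np.load(n+'.npz')['im']
    f=lambda x:(lambda m:(m.sum(),np.median(np.argwhere(m),0)))((x[...,0]>100)&(x[...,1]<60)&(x[...,2]<60))
    a,b=f(o),f(i); print(n,a,b)
    if n=='side': ok=np.abs(a[1]-b[1]).max()<2
if ok: print(env.finish_job())
```

```text
side (np.int64(1221), array([356., 248.])) (np.int64(1241), array([355., 247.]))
top (np.int64(71), array([227., 106.])) (np.int64(66), array([227. , 106.5]))
the job is handed in; nothing more can be done
None
```

The clip tray now stands on the drawers with its handle upright, and the job was handed in at about 17.5 s of the 51 s allowed. I swung the handle up to its stop while the tray stood on the desk, let go and saw it stay upright. Then I regripped, lifted, carried the tray over level and set it down.

**Last checks**
- **Tray:** it sits flat (tilt under 0.05°) with its rim at z = 0.191. It is within about 3 mm of the drawers' centre and parallel to them to about 0.1°.
- **Handle and clips:** the bar is over the tray's centre to within 1 mm, with its top at z = 0.309, so it is upright. All four clips are visible in the tray, and the gripper is clear.
- **Rabbit and microphone:** unchanged in the top picture.
- **Jar:** the top picture difference flagged changed pixels around it, possibly shading, since I did not trace the cause. Its red centre moved at most 1 pixel in both views and nothing touched it, so I take it as unmoved.

**What went wrong or disagreed**
- **Missed grip:** the first grip closed above the bar. The real fingertips lie about 33 mm short of the reported TCP, and I corrected for that from the wrist camera's depth.
- **Opening reading:** the gripper read 12 mm on the 14 mm bar.
- **Contact forces:** handle forces peaked at about 7 to 8 N.

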